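# Stow the calibration tile and hold the tube rack in the reader's corner

### The arm

A 6-joint arm with a two-finger parallel gripper is mounted at the origin on the work surface. World frame = base frame: x ahead of the robot, y to its left, z up, the work surface at z = 0. Lengths are in m, angles in rad, forces in N, time in s.
With the tool pointing down it reaches from about 0.275 to 0.75 m from the base axis. Payload 10.2 kg.
Tool frame: the origin (TCP) lies midway between the tips of the shut fingers; the grasp point (between the pads) lies 19 mm behind it; z points along the fingers, y is the line along which they close (so a half turn about z gives the same grasp; the last joint's range is limited). The gripper opens to 88 mm and grips with 3 to 60 N. Pads are 18 mm wide; open, the fingers measure 123 mm over their backs; the gripper's body (75 mm by 187 mm) begins 45 mm behind the grasp point.
Start: joints at [0.9, 0.313, 1.498, -0, 1.331, -0.223], TCP at [0.227, 0.473, 0.239] pointing down, gripper open.
Joint ranges: [-2.94, 2.94], [-0.97, 2.17], [0.19, 2.56], [-1.23, 4.37], [0.02, 3.11], [-2.88, 2.88]. Speed limits (rad/s): [2.39, 2.39, 3.01, 3.14, 3.14, 3.14].

### API

Orientations are given as a unit quaternion [x, y, z, w].
In Python, from rig import * gives the robot as it stands.
- The arm moves only by the tool send_rows, never from a script. Its arguments are lists of equal length, an entry for each row: "gripper": the opening, from 0 (shut) to 1 (fully open); "linear": the shift along the tool's x, y, z in units of 50 mm (1.0 is 50 mm), a list of three; "rot": the turn, a rotation vector about the tool's x, y, z in rad, a list of three. A call has 1 to 12 rows; each row shifts and turns the commanded pose from where the row before left it, along the tool's axes as they then stand; what a row does not reach is not made up. A row lasts 1/8 s, in which the tool goes at most 62.5 mm and 10.7 degrees, less where a joint would pass 70% of its speed; a pose out of reach is approached as far as the arm can. A call is refused whole if a number of a shift passes 1 or a number of a turn 0.188, either way. A call with a gripper value outside its range is refused whole. The fingers move at their own pace and stop on an object; "squeeze" is the grip in N (left out, the last holds). Time passes only in rows, so rows that do not move let the fingers close. It gives the time, the measured TCP pose, the force, the opening and the grip force at its end, in the units of the state.
- get_state(): the state, without advancing time (a new reading comes with each control period).
- snapshot(name): name is "side" or "top"; returns (picture, depth): 420x560x3 uint8, blue, green, red; 420x560 float32, m along the optical axis (not along the pixel's ray), 0 where there is no reading.
- calibration(name): a dict with "K" (3x3 intrinsics, pixels), "rvec" (rotation vector, rad) and "tvec" (3), from world to camera coordinates, as OpenCV has them. Camera axes: x right, y down, z forward; pixel columns grow to the right and rows downward; lengths in m; the calibration is good to about 2 mm. A picture is of the moment at which its call begins. calibration takes no time and is no camera call.
- job_done(): hands the job in; it is judged then, once.
The state is a dict: "t": time; "joint_positions": joint angles; "joint_velocities": joint speeds; "effort": joint torques, N m; "position": TCP position; "tool_rot": TCP orientation; "force": force on the tool from outside, world axes, zero at the start; "torque": the same for the moment, N m; "opening": finger opening in m; "finger_force": force on a finger pad.
Only numpy, scipy, OpenCV 4.12 (cv2) and the standard library are available. Lean on these libraries where they do the work, as an engineer would, in place of code of your own. Each camera call takes 0.05 s, during which the arm holds its last target. There are 200 camera calls.

### The job

Get the rack reader ready and hold the rack for the scan: take the calibration tile off the glass, lay it flat in the reader's open drawer without dropping it, and slide the drawer fully shut. Then set the small rack that is full of capped tubes flat on the glass, its long side along the back fence, and press it lightly into the corner so that it touches both fences at once. Finish holding it like that, still pressed against both fences, and leave everything else on the bench where it stands.

Things in the scene. Friction and masses are not known exactly. Their poses are not given: they have to be found in the camera images.
- reader: Rack reader, fixed to the bench: white housing 220 mm deep (its x) by 280 mm wide (its y), flat deck 75 mm above the bench. Origin: centre of its underside; x points to its back, y to its left, z up; it is turned a little from one start to the next. A dark window with the glass lies flush in the deck, left of its middle; a small flat display and keys on the right. The drawer is in its front (-x) face
- corner (a point): The inner corner where the two fences' faces meet, at deck height (75 mm). Same axes as the reader. The faces that the rack touches are the planes x = 0 (back fence) and y = 0 (side fence) of this frame; the glass is the free quarter x < 0, y < 0. Both fences are plain aluminium strips 12 mm high and 12 mm thick, fixed; fences and glass are smooth and slippery
- back_fence: Back fence, 156 mm long, along the reader's y. Origin: middle of the lower edge of its inner face
- side_fence: Side fence, 100 mm long, along the reader's x, on the reader's left. Origin: middle of the lower edge of its inner face
- drawer (a joint): How far the drawer is out, m: 0 is shut with its front flush with the housing, 0.105 is the stop; it starts about 0.09 to 0.10 out. It slides along the reader's x and stays where it is left; pushing it takes only 1 to 3 N. Only that much of the drawer, front panel included, is open from above: the rest is under the housing, whose lower front edge is 48 mm above the drawer's floor
- drawer_front (a point): Centre of the outer face of the drawer's front panel (panel 174 mm wide, 48 mm high, 10 mm thick; its centre is 34 mm above the bench). Same axes as the reader: push along +x to shut. Near its upper edge, from 8 to 13 mm below it, a lip 70 mm wide sticks out 8 mm towards -x
- drawer_floor (a point): Point on the drawer's inner floor, 14 mm above the bench, on its centre line, 55 mm behind the front panel's outer face: the middle of the open part when the drawer is out. Moves with the drawer, same axes as the reader. Inside, the drawer is 156 mm wide (y); side walls rise 30 mm above the floor, the front panel 44 mm
- tile_rib (a point): Calibration tile, loose, about 0.12 kg, lying on the glass: grey plate 52 mm (its x) by 84 mm (its y), 9 mm thick, ceramic face down. On top an upright rib across its middle: 44 mm long along x, 14 mm wide along y, from 9 to 28 mm above the underside, to be pinched from above. This point is the rib's centre, 18.5 mm above the underside
- rack_center (a point): The rack to be scanned, loose, about 0.26 kg, standing on the bench at the start: solid-sided white rack 60 mm (its x) by 96 mm (its y), 50 mm high, with 24 grey capped tubes whose caps rise to 60 mm. This point is its centre, 25 mm above the underside; either way round is right
- spare_rack: Empty rack of the same size with 24 open holes and no caps, loose; not to be used. Origin: centre of its underside
- amber_bottle: Amber glass bottle, 60 mm in diameter, 125 mm high, loose, standing. Origin: centre of its underside
- amber_bottle2: Another amber bottle of the same size, loose, standing. Origin: centre of its underside
- beaker: Small glass beaker, 60 mm in diameter, 70 mm high, loose. Origin: centre of its underside
- marker: Marker pen, 130 mm long, 17 mm thick, loose, lying along its own x. Origin: its middle, on the bench
- tip_box: Pipette-tip box with a clear lid, 87 by 122 mm, 64 mm high, loose. Origin: centre of its underside
- timer: Small white bench timer, 65 by 65 mm, 18 mm high, loose, lying. Origin: centre of its underside

How it is judged:
By the outcome, as a careful person would: the job done as asked, in the order asked, and still so for the second after the job is handed in, while the arm keeps its last pose, push and grip.
It also fails if it takes over 72 s, if anything falls off the work surface, if the arm or the gripper's body presses on something with over 40 N, if the wrist force passes 120 N, or if a joint passes its speed limit or range.

## Working session

There is one attempt and no reset: what is moved stays moved. The work goes in short steps, Python scripts to look and compute and a tool call to move; the robot and the scene stay as the last step left them, time stands still between calls to the robot, and variables do not carry over. Pictures are saved under pics/ and viewed, at most 10 in all, crops included, and the job is handed in when it is done.

Besides the shell and the picture viewer there is one more tool, called after "Call:" as a command line: name --argument value ..., lists and objects as JSON in quotes. send_rows: Moves the arm, as the interface text tells. Its arguments: {"type":"object","properties":{"gripper":{"type":"array"},"linear":{"type":"array"},"rot":{"type":"array"},"squeeze":{"type":"number"}},"required":["gripper","linear","rot"]}

```bash
mkdir -p pics; ls
cat > h.py <<'E'
from rig import *
import numpy as np, cv2
from scipy.spatial.transform import Rotation as R
def cloud(name,save=None):
    im,d=snapshot(name)[:2]; c=calibration(name); K=np.array(c["K"])
    if save: cv2.imwrite('pics/'+save+'.png',im); np.savez('pics/'+save,im=im,d=d)
    Rm=cv2.Rodrigues(np.array(c["rvec"],float))[0]; t=np.array(c["tvec"],float).ravel()
    v,u=np.mgrid[0:d.shape[0],0:d.shape[1]]
    P=np.stack([(u-K[0,2])/K[0,0]*d,(v-K[1,2])/K[1,1]*d,d],-1)
    W=(P-t)@Rm; W[d==0]=np.nan
    return im,d,W
E
python3 - <<'E'
from h import *
s=get_state();print(s)
for n in("top","side"):
    im,d,W=cloud(n,n+'0'); np.save('pics/W'+n,W); c=calibration(n);print(n,c)
E
```

```text
pics
{'t': 0.0, 'joint_positions': array([ 8.99633285e-01,  3.13432742e-01,  1.49845637e+00,  4.43553773e-06,
        1.33101207e+00, -2.23418521e-01]), 'joint_velocities': array([-2.70049278e-04,  9.27601417e-04,  4.25027508e-04,  2.09531355e-04,
        1.56739902e-03,  7.00967784e-05]), 'effort': array([ 8.23383598e-04, -4.02215946e+01, -2.52273756e+01,  6.95540453e-02,
        3.51784634e-02, -7.39093753e-05]), 'position': array([0.22714425, 0.47303234, 0.23816265]), 'tool_rot': array([ 2.22007374e-01,  9.75044767e-01, -5.88969098e-04, -2.84928092e-04]), 'force': array([-0.83373446,  0.16874346,  1.02320919]), 'torque': array([ 0.0213823 , -0.01699208,  0.03693418]), 'finger_force': 0.0, 'opening': 0.08788261167507895}
top {'K': array([[447.53295657,   0.        , 280.05022149],
       [  0.        , 447.53295657, 205.00045461],
       [  0.        ,   0.        ,   1.        ]]), 'rvec': array([ 2.14005833, -2.19074723,  0.16025622]), 'tvec': array([-0.00155973,  0.57929685,  1.32239757])}
side {'K': array([[382.49705413,   0.        , 279.53186963],
       [  0.        , 382.49705413, 213.68735604],
       [  0.        ,   0.        ,   1.        ]]), 'rvec': array([ 2.07051151, -0.51238065,  0.31769319]), 'tvec': array([-0.50666563,  0.20803719,  0.85848949])}
```

View pics/top0.png

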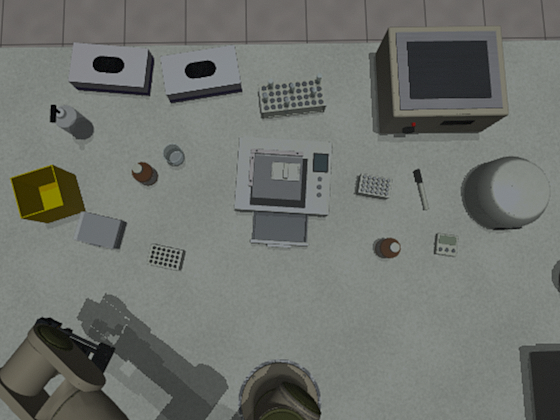

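View pics/side0.png

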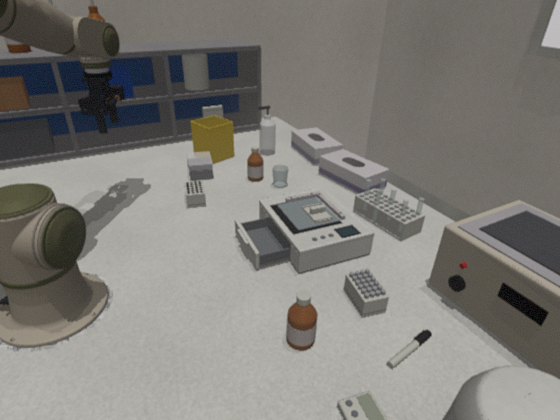

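The top view shows the reader at about (285,177), with the tile at (287,170), the drawer at (280,228), the full rack at (374,186) and the spare rack at (166,256). The side view agrees: the drawer is open towards the robot, and the full rack stands to the reader's right.

Run:
```python
from h import *
W=np.load('pics/Wtop.npy'); S=np.load('pics/Wside.npy')
def rect(m,n):
    P=W[m][:,:2]; r=cv2.minAreaRect((P*1000).astype(np.float32)); print(n,m.sum(),'c',np.round(r[0],1),'sz',np.round(r[1],1),'ang',round(r[2],2),'z',np.round(np.percentile(W[m][:,2],[5,50,95])*1000,1),'mean',np.round(P.mean(0)*1000,1))
v,u=np.mgrid[0:420,0:560]
z=W[...,2]
box=lambda a,b,c,d:(u>=a)&(u<=b)&(v>=c)&(v<=d)
rd=box(225,340,125,255)
rect(rd&(z>.060),'housing')
rect(rd&(z>.0825)&(z<.093)&~box(270,303,160,183),'fences')
t=box(262,310,155,188)
rect(t&(z>.079)&(z<.097),'tileplate'); rect(t&(z>.0795),'tile all'); rect(t&(z>.096),'rib')
rk=box(350,400,165,205)
rect(rk&(z>.040),'rack'); rect(rk&(z>.054),'caps')
dr=box(240,320,205,255)
rect(dr&(z>.006)&(z<.025),'floor');rect(dr&(z>.006)&(z<.063),'drawer');rect(dr&(z>.05)&(z<.063),'front')
rect(box(145,190,238,275)&(z>.04),'spare')
im=cv2.imread('pics/top0.png')
c=cv2.resize(im[125:255,225:405],None,fx=4.4,fy=4.4,interpolation=cv2.INTER_CUBIC);cv2.imwrite('pics/c1.png',c)
# side-view check
def prof(a,b,c,d):
    print(np.round(z[a:b:c,d]*1000))
prof(125,255,2,255);prof(125,255,2,285)
print(np.round(z[170,235:335:2]*1000))
print(np.round(z[156,235:335:2]*1000))
```

```text
housing 6892 c [612.7 -22.9] sz [280.6 322. ] ang 85.11 z [70.5 75.6 86.4] mean [659.3 -26.8]
fences 345 c [663.1 -31.1] sz [219.3 148.2] ang 81.55 z [83.1 86.6 90.6] mean [709.4  17.8]
tileplate 536 c [673.9 -34.4] sz [142.8  99.9] ang 89.25 z [79.4 83.3 89.1] mean [674.  -34.4]
tile all 569 c [673.6 -33.1] sz [140.1  99.8] ang 88.98 z [ 80.   84.3 103.2] mean [674.5 -34. ]
rib 71 c [672.5 -33.1] sz [13.9 44.7] ang 83.87 z [ 98.1 102.7 106.3] mean [672.5 -32.9]
rack 633 c [ 630.4 -304.8] sz [96.2 61.1] ang 78.3 z [45.1 52.5 63. ] mean [ 628.9 -303.5]
caps 266 c [ 630.2 -302.2] sz [89.5 53.8] ang 76.91 z [54.9 59.1 64.2] mean [ 630.2 -303.9]
floor 1530 c [496.3 -11.7] sz [243.5 135.1] ang 88.59 z [ 9.  14.  18.8] mean [514.4 -14.4]
drawer 1929 c [496.2 -12.6] sz [245.2 135.1] ang 88.59 z [ 9.3 15.  58.7] mean [507.8 -13.9]
front 274 c [503.   -9.6] sz [238.7 103.3] ang 85.03 z [52.6 57.4 61.8] mean [467.  -11.4]
spare 674 c [430.1 328.7] sz [96.9 60. ] ang 76.53 z [44.9 49.7 54.7] mean [429.9 328.2]
[-3.  7.  0.  2.  2. -0.  1. 73. 76. 78. 75. 76. 86. 83. 82. 75. 79. 75.
 77. 74. 74.
[... 269 characters left out ...]
7.  80. 103. 101. 101. 104. 100. 104. 105. 104.  85.
  76.  76.  75.  79.  71.  78.  nan  79.  77.  69.  77.  76.  73.  74.
  77.  75.  14.  11.  13.  12.  16.  14.  14.  20.   9.  14.  11.  15.
  13.  13.  16.  55.  57.  53.  -4.   1.   2.]
[ -0.  74.  70.  74.  77.  79.  78.  73.  87.  86.  79.  71.  72.  76.
  71.  77.  77.  78.  76.  90.  84.  81.  84.  82.  85. 104. 106.  83.
  83.  85.  83.  80.  94.  78.  80.  77.  71.  72.  77.  76.  73.  79.
  nan  78.  79.  73.  71.  80.   4.  -0.]
[ 0.  3. 77. 75. 76. 75. 74. 77. 81. 84. 73. 74. 75. 72. 73. 72. 80. 77.
 nan 76. 70. 74. 72. 72. 72. 68. 74. 72. 73. 80. 75. 80. nan 85. 80. 74.
 71. 75. 73. 73. 78. 77. 75. 80. 76. 71. 79. 72. 73. -2.]
```

View pics/c1.png

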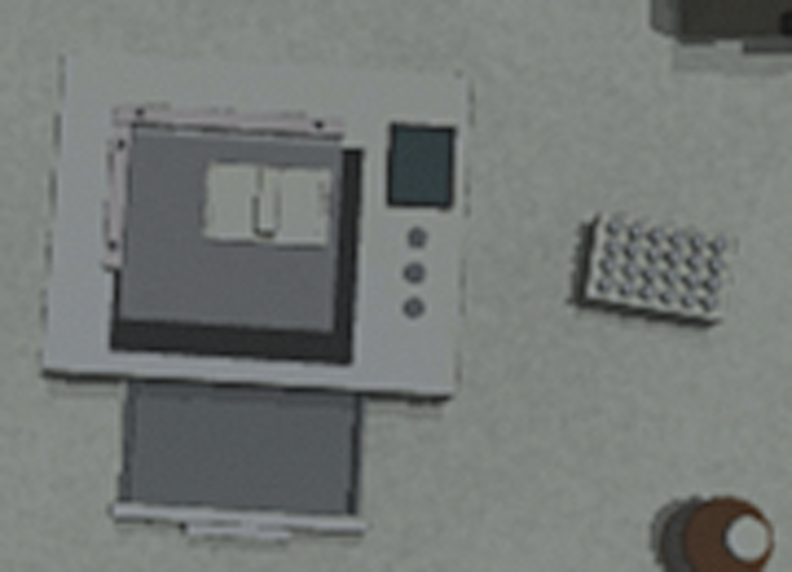

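The crop shows the fences (crop 115–345, 105–130 and 105–130, 130–270), the tile with its upright rib at (264,205), and the drawer front and lip at about (240,520). Next I'll refine these by intersecting mask pixels with the known heights.

```bash
cat >> h.py <<'E'
def onplane(name,m,z):
    c=calibration(name); K=np.array(c["K"]); Rm=cv2.Rodrigues(np.array(c["rvec"],float))[0]; t=np.array(c["tvec"],float).ravel()
    vv,uu=np.nonzero(m) if m.dtype==bool else (m[:,1],m[:,0])
    r=np.stack([(uu-K[0,2])/K[0,0],(vv-K[1,2])/K[1,1],np.ones(len(uu))],-1)@Rm; C=-Rm.T@t
    return (C+r*((z-C[2])/r[:,2])[:,None])[:,:2]*1000
def pca(P,n):
    c=P.mean(0); w,V=np.linalg.eigh(np.cov((P-c).T)); a=np.degrees(np.arctan2(V[1,1],V[0,1]))%180
    print(n,len(P),'c',np.round(c,1),'len',np.round(np.sqrt(12*w[::-1]),1),'longaxis',round(a,2)); return c,a
E
python3 - <<'E'
from h import *
W=np.load('pics/Wtop.npy'); z=cv2.medianBlur(W[...,2].astype(np.float32),3); z0=W[...,2]
im=cv2.imread('pics/top0.png').astype(int)
v,u=np.mgrid[0:420,0:560]
box=lambda a,b,c,d:(u>=a)&(u<=b)&(v>=c)&(v<=d)
h=box(225,340,125,255)&(z>.066)
for zc in (.075,):
    pca(onplane('top',h,zc),'housing')
    r=cv2.minAreaRect(onplane('top',h,zc).astype(np.float32)); print(r)
# strips
m,a=im[...,2]-im[...,1],im.sum(-1)
f=box(245,305,145,187)&(m>=3)&(a>330)
print('fence px',f.sum())
for y in range(146,158,1): print(y,[tuple(im[y,x]) for x in (256,275,295)])
pca(onplane('top',f&(v<157)&(u>254),.087),'back'); pca(onplane('top',f&(v>=158)&(u<256),.087),'side')
pca(onplane('top',box(262,310,155,188)&(z0>.0945),.103),'rib')
pca(onplane('top',box(262,310,155,188)&(a>330)&box(271,300,161,182)&(a>420),.084),'tile bright')
pca(onplane('top',box(350,400,165,205)&(z>.035),.05),'rack')
pca(onplane('top',box(240,320,238,255)&(z0>.035),.058),'front')
pca(onplane('top',box(240,320,238,255)&(z0>.052),.058),'front2')
E
```

```text
housing 6815 c [661.6 -26.9] len [279.4 220.8] longaxis 85.07
((663.8751831054688, -27.282394409179688), (279.5352783203125, 223.0714111328125), 85.11441040039062)
fence px 23
146 [(np.int64(136), np.int64(139), np.int64(134)), (np.int64(135), np.int64(138), np.int64(133)), (np.int64(134), np.int64(138), np.int64(131))]
147 [(np.int64(136), np.int64(140), np.int64(134)), (np.int64(137), np.int64(139), np.int64(134)), (np.int64(134), np.int64(137), np.int64(133))]
148 [(np.int64(132), np.int64(134), np.int64(130)), (np.int64(142), np.int64(141), np.int64(135)), (np.int64(133), np.int64(138), np.int64(134))]
149 [(np.int64(108), np.int64(106), np.int64(107)), (np.int64(134), np.int64(135), np.int64(131)), (np.int64(133), np.int64(139), np.int64(134))]
150 [(np.int64(63), np.int64(62), np.int64(60)), (np.int64(128), np.int64(128), np.int64(127)), (np.int64(135), np.int64(140), np.int64(134))]
151 [(np.int64(94), np.int64(94), np.int64(93)), (np.int64(130), np.int64(129), np.int64(130)), (np.int64(134), np.int64(134), np.int64(132))]
152 [(np.int64(96), np.int64(94), np.int64(94)), (np.i
[... 499 characters left out ...]
, np.int64(94))]
156 [(np.int64(96), np.int64(94), np.int64(90)), (np.int64(108), np.int64(106), np.int64(102)), (np.int64(97), np.int64(96), np.int64(93))]
157 [(np.int64(96), np.int64(93), np.int64(90)), (np.int64(97), np.int64(95), np.int64(92)), (np.int64(116), np.int64(115), np.int64(111))]
back 15 c [732.3  -8.7] len [113.5   6.9] longaxis 85.14
side 6 c [674.8  71.2] len [93.7  2.4] longaxis 176.2
rib 72 c [672.  -32.9] len [45.  14.2] longaxis 175.16
tile bright 23 c [655.2 -34.1] len [70.3 31.4] longaxis 73.71
rack 644 c [ 629.2 -303.8] len [97.4 62. ] longaxis 78.47
front 281 c [462.1 -12.4] len [162.7  18.8] longaxis 85.9
front2 258 c [461.8 -10.5] len [154.8  16.4] longaxis 85.13
```

Run:
```python
from h import *
im=cv2.imread('pics/top0.png').astype(int); W=np.load('pics/Wtop.npy')
O=np.array([661.6,-26.9]);a=np.radians(-4.93);ex=np.array([np.cos(a),np.sin(a)]);ey=np.array([-np.sin(a),np.cos(a)])
rd=lambda p:np.round(np.c_[(p-O)@ex,(p-O)@ey],1)
q=lambda u,v,z:rd(onplane('top',np.array([[u,v]],float),z))[0]
print('back inner top edge',q(275,153.4,.087),q(295,154.6,.087))
for y in (165,175): print(y,[(x,int(im[y,x].sum())) for x in range(246,258)])
for x in (265,272,290,296): print(x,[(y,int(im[y,x].sum()),int(1000*np.nan_to_num(W[y,x,2]))) for y in range(236,250)])
for y in (225,): print([(x,int(im[y,x].sum())) for x in list(range(248,258))+list(range(300,312))])
print([(x,int(im[243,x].sum())) for x in list(range(246,256))+list(range(303,314))])
rib=np.array([672,-32.9]);print('rib',rd(rib[None]))
for p in [(250.5,242,.058),(307.7,244,.058),(272,240.5,.058),(272,244.5,.058)]: print(p,q(*p))
```

```text
back inner top edge [63.5 29.7] [ 63.7 -29.8]
165 [(246, 413), (247, 410), (248, 416), (249, 379), (250, 354), (251, 394), (252, 402), (253, 333), (254, 229), (255, 295), (256, 284), (257, 283)]
175 [(246, 412), (247, 420), (248, 351), (249, 304), (250, 404), (251, 402), (252, 364), (253, 293), (254, 278), (255, 283), (256, 285), (257, 283)]
265 [(236, 264, 11), (237, 266, 18), (238, 260, 12), (239, 239, 13), (240, 345, 12), (241, 433, 58), (242, 424, 56), (243, 331, 57), (244, 241, 17), (245, 329, 1), (246, 371, -1), (247, 381, 1), (248, 382, -2), (249, 387, -3)]
272 [(236, 268, 12), (237, 266, 16), (238, 267, 13), (239, 249, 16), (240, 344, 16), (241, 420, 55), (242, 423, 56), (243, 358, 57), (244, 357, 54), (245, 428, 56), (246, 345, 62), (247, 296, -2), (248, 353, 3), (249, 369, 4)]
290 [(236, 269, 14), (237, 267, 16), (238, 267, 8), (239, 271, 10), (240, 258, 9), (241, 281, 15), (242, 371, 62), (243, 436, 58), (244, 331, 58), (245, 315, 53), (246, 409, 55), (247, 349, 57), (248, 329, -3), (249, 358, -1)]
296 [(236, 269, 11), (237, 261, 10), (238, 269, 16), (239, 271, 11), (240, 264, 20), (241, 237, 16), (242, 340, 55), (243, 432, 54), (244, 396, 57), (245, 300, 56), (246, 287, 1), (247, 329, 5), (248, 362, 1), (249, 395, 1)]
[(248, 402), (249, 399), (250, 395), (251, 405), (252, 336), (253, 210), (254, 228), (255, 236), (256, 268), (257, 263), (300, 264), (301, 257), (302, 264), (303, 273), (304, 234), (305, 130), (306, 188), (307, 315), (308, 374), (309, 391), (310, 380), (311, 371)]
[(246, 392), (247, 403), (248, 404), (249, 410), (250, 368), (251, 271), (252, 256), (253, 262), (254, 262), (255, 270), (303, 418), (304, 424), (305, 413), (306, 399), (307, 397), (308, 385), (309, 374), (310, 399), (311, 384), (312, 389), (313, 395)]
rib [[10.9 -5.1]]
(250.5, 242, 0.058) [-201.5   85.3]
(307.7, 244, 0.058) [-196.9  -83.9]
(272, 240.5, 0.058) [-193.1   22.2]
(272, 244.5, 0.058) [-204.9   21.4]
```

Call:
send_rows --gripper '[0.45,0.45,0.45,0.45,0.45,0.45,0.45,0.45,0.45,0.45,0.45,0.45]' --linear '[[0,0,0],[-0.3,-0.3,0],[-0.65,-0.62,0],[-0.7,-0.67,0],[-0.7,-0.67,0],[-0.7,-0.67,0],[-0.7,-0.67,0],[-0.7,-0.67,0],[-0.7,-0.67,0],[-0.7,-0.67,0],[-0.7,-0.67,0],[-0.7,-0.67,0]]' --rot '[[0,0,-0.18],[0,0,-0.18],[0,0,0],[0,0,0],[0,0,0],[0,0,0],[0,0,0],[0,0,0],[0,0,0],[0,0,0],[0,0,0],[0,0,0]]' --squeeze 20

```text
t: 1.6
position: [0.5556, 0.0918, 0.2384]
tool_rot: [0.044, 0.999, 0.0, -0.0]
force: [0.3, 0.7, 0.2]
opening: 0.0397
finger_force: 0.0
```

```bash
cat >> h.py <<'E'
O=np.array([661.6,-26.9]);A=-4.93
def go(x,y,z,th=None):
    "mm target, th = world angle of tool x in deg; prints shift in tool axes /50mm"
    s=get_state(); q=R.from_quat(s["tool_rot"]); M=q.as_matrix()
    g=M if th is None else R.from_euler('zx',[np.radians(th),np.pi]).as_matrix() if 0 else M
    if th is not None:
        c,n=np.cos(np.radians(th)),np.sin(np.radians(th)); g=np.array([[c,n,0],[n,-c,0],[0,0,-1.]])
    d=np.array([x,y,z])-s["position"]*1000
    print('t',round(s['t'],2),'pos',np.round(s["position"]*1000,1),'th',round(np.degrees(np.arctan2(M[1,0],M[0,0])),2),'F',np.round(s["force"],1),'open',round(s["opening"]*1000,1),'ff',round(s["finger_force"],1))
    print('rot(first)',np.round(R.from_matrix(M.T@g).as_rotvec(),4),'then shift units',np.round(g.T@d/50,3))
def rw(x,y): 
    a=np.radians(A); return O+x*np.array([np.cos(a),np.sin(a)])+y*np.array([-np.sin(a),np.cos(a)])
E
python3 -c "
from h import *
go(672,-33,130,175.1)"
```

```text
t 1.6 pos [555.6  91.8 238.4] th 174.96 F [0.3 0.7 0.2] open 39.7 ff 0.0
rot(first) [ 0.0001 -0.0006 -0.0024] then shift units [-2.532 -2.287  2.168]
```

Call:
send_rows --gripper '[0.45,0.45,0.45,0.45,0.45,0.45,0.45,0.45]' --linear '[[-0.6,-0.55,0],[-0.6,-0.55,0.3],[-0.5,-0.5,0.4],[-0.4,-0.3,0.5],[-0.2,-0.2,0.5],[0,0,0.4],[0,0,0],[0,0,0]]' --rot '[[0,0,0],[0,0,0],[0,0,0],[0,0,0],[0,0,0],[0,0,0],[0,0,0],[0,0,0]]'

```text
t: 2.6
position: [0.6605, -0.0215, 0.1346]
tool_rot: [0.044, 0.999, -0.0, 0.001]
force: [1.0, 0.2, -0.3]
opening: 0.0398
finger_force: 0.0
```

```bash
python3 -c "
from h import *
go(672,-33,88,175.1)
im,d,W=cloud('side','s1')
cv2.imwrite('pics/s1c.png',cv2.resize(im[150:310,220:400],None,fx=3.5,fy=3.5,interpolation=cv2.INTER_CUBIC))"
```

```text
t 2.6 pos [660.5 -21.5 134.6] th 174.98 F [ 1.   0.2 -0.3] open 39.8 ff 0.0
rot(first) [-0.0001  0.0011 -0.002 ] then shift units [-0.25  -0.21   0.933]
```

View pics/s1c.png

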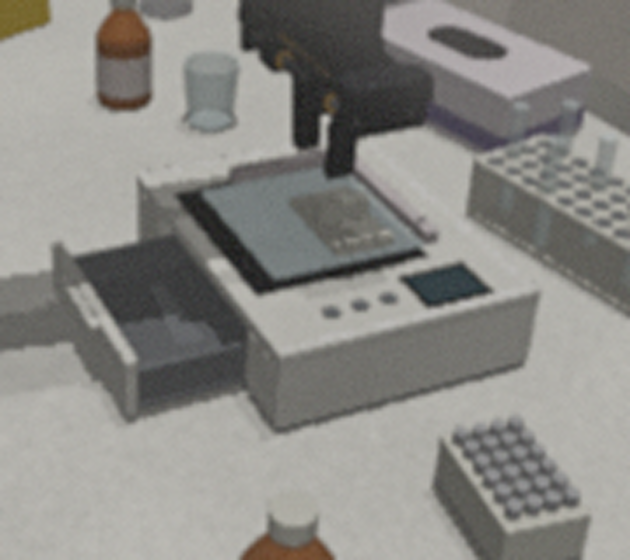

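The crop shows the gripper hovering just behind and above the tile, clear of the fences. I'll correct xy, descend and pinch.

Call:
send_rows --gripper '[0.45,0.45,0.45,0.45,0.45,0.45,0.45,0.45]' --linear '[[-0.13,-0.1,0],[-0.12,-0.11,0],[0,0,0.3],[0,0,0.3],[0,0,0.2],[0,0,0.13],[0,0,0],[0,0,0]]' --rot '[[0,0,0],[0,0,0],[0,0,0],[0,0,0],[0,0,0],[0,0,0],[0,0,0],[0,0,0]]'

```text
t: 3.65
position: [0.672, -0.0331, 0.0877]
tool_rot: [0.044, 0.999, -0.0, 0.0]
force: [-0.2, 1.2, -0.1]
opening: 0.0398
finger_force: 0.0
```

```bash
python3 -c "
from h import *
go(672,-33,88,175.1)"
```

```text
t 3.65 pos [672.  -33.1  87.7] th 174.97 F [-0.2  1.2 -0.1] open 39.8 ff 0.0
rot(first) [-0.0001  0.0009 -0.0022] then shift units [-0.     0.003 -0.005]
```

Call:
send_rows --gripper '[0.3,0.2,0.1,0,0,0,0,0,0,0]' --linear '[[0,0,0],[0,0,0],[0,0,0],[0,0,0],[0,0,0],[0,0,0],[0,0,0],[0,0,-0.1],[0,0,-0.1],[0,0,0]]' --rot '[[0,0,0],[0,0,0],[0,0,0],[0,0,0],[0,0,0],[0,0,0],[0,0,0],[0,0,0],[0,0,0],[0,0,0]]' --squeeze 25

```text
t: 4.9
position: [0.6719, -0.0332, 0.0977]
tool_rot: [0.044, 0.999, -0.0, 0.0]
force: [-0.5, -0.2, -1.9]
opening: 0.0136
finger_force: 25.0
```

```bash
python3 -c "
from h import *
x,y=rw(-150,0);print(x,y)
go(672,-33,200)
go(x,y,150,175.1)"
```

```text
512.1549346870415 -14.009210512711697
t 4.9 pos [671.9 -33.2  97.7] th 174.97 F [-0.5 -0.2 -1.9] open 13.6 ff 25.0
rot(first) [0. 0. 0.] then shift units [-0.003  0.004 -2.046]
t 4.9 pos [671.9 -33.2  97.7] th 174.97 F [-0.5 -0.2 -1.9] open 13.6 ff 25.0
rot(first) [-0.0002  0.0007 -0.0023] then shift units [ 3.216  0.109 -1.046]
```

Call:
send_rows --gripper '[0,0,0,0,0,0,0,0,0,0,0,0]' --linear '[[0,0,-0.3],[0,0,-0.4],[0.3,0,-0.1],[0.5,0.02,0],[0.6,0.03,0],[0.6,0.03,0],[0.5,0.03,0],[0.4,0,0],[0.3,0,0.2],[0,0,0.4],[0,0,0],[0,0,0]]' --rot '[[0,0,0],[0,0,0],[0,0,0],[0,0,0],[0,0,0],[0,0,0],[0,0,0],[0,0,0],[0,0,0],[0,0,0],[0,0,0],[0,0,0]]'

```text
t: 6.4
position: [0.5134, -0.0138, 0.1083]
tool_rot: [0.044, 0.999, -0.0, 0.001]
force: [-0.1, 0.2, -1.1]
opening: 0.0138
finger_force: 25.0
```

```bash
python3 -c "
from h import *
x,y=rw(-150,0)
go(x,y,30,175.1)
im,d,W=cloud('side','s2')
cv2.imwrite('pics/s2c.png',cv2.resize(im[150:310,220:400],None,fx=3.5,fy=3.5,interpolation=cv2.INTER_CUBIC))"
```

```text
t 6.4 pos [513.4 -13.8 108.3] th 174.97 F [-0.1  0.2 -1.1] open 13.8 ff 25.0
rot(first) [-0.0003  0.0015 -0.0022] then shift units [ 0.025 -0.007  1.566]
```

View pics/s2c.png

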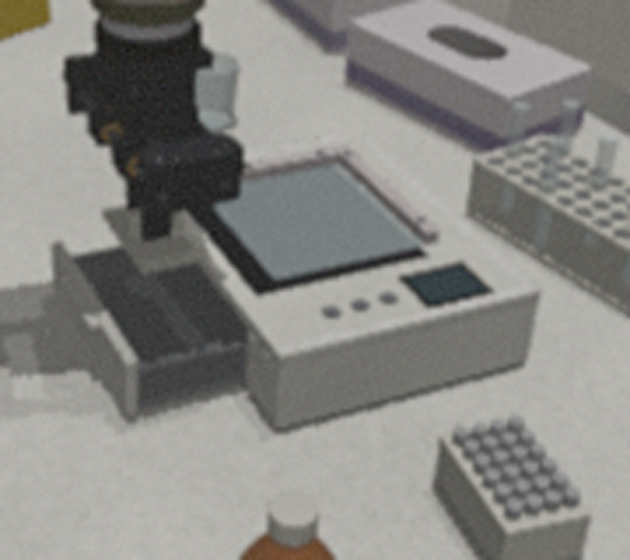

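The tile hangs level over the open drawer (crop 160,240), so I'll lower it.

Call:
send_rows --gripper '[0,0,0,0,0,0,0,0,0,0,0,0]' --linear '[[0.02,0,0.2],[0,0,0.3],[0,0,0.3],[0,0,0.3],[0,0,0.25],[0,0,0.15],[0,0,0.06],[0,0,0.02],[0,0,0.02],[0,0,0.01],[0,0,0.01],[0,0,0]]' --rot '[[0,0,0],[0,0,0],[0,0,0],[0,0,0],[0,0,0],[0,0,0],[0,0,0],[0,0,0],[0,0,0],[0,0,0],[0,0,0],[0,0,0]]'

```text
t: 7.95
position: [0.5119, -0.0136, 0.0263]
tool_rot: [0.044, 0.999, -0.0, 0.0]
force: [-0.8, -0.4, -0.2]
opening: 0.0141
finger_force: 25.0
```

Call:
send_rows --gripper '[0,0,0]' --linear '[[0,0,0.01],[0,0,0.01],[0,0,0]]' --rot '[[0,0,0],[0,0,0],[0,0,0]]'

```text
t: 8.32
position: [0.5127, -0.0136, 0.0263]
tool_rot: [0.044, 0.999, -0.0, 0.001]
force: [-1.5, 1.7, 8.2]
opening: 0.0135
finger_force: 25.0
```

Call:
send_rows --gripper '[0,0.18,0.22,0.3,0.4,0.4,0.4,0.4,0.4,0.4,0.4]' --linear '[[0,0,-0.015],[0,0,0],[0,0,0],[0,0,0],[0,0,-0.1],[0,0,-0.3],[0,0,-0.5],[0,0,-0.6],[0,0,-0.5],[0,0,0],[0,0,0]]' --rot '[[0,0,0],[0,0,0],[0,0,0],[0,0,0],[0,0,0],[0,0,0],[0,0,0],[0,0,0],[0,0,0],[0,0,0],[0,0,0]]'

```text
t: 9.7
position: [0.5114, -0.0134, 0.1255]
tool_rot: [0.044, 0.999, 0.0, -0.0]
force: [0.2, 0.4, -0.2]
opening: 0.0353
finger_force: 0.0
```

```bash
python3 -c "
from h import *
x,y=rw(-255,0)
go(x,y,32,175.1)
im,d,W=cloud('side','s3')
cv2.imwrite('pics/s3c.png',cv2.resize(im[150:310,220:400],None,fx=3.5,fy=3.5,interpolation=cv2.INTER_CUBIC))"
```

```text
t 9.7 pos [511.4 -13.4 125.5] th 174.97 F [ 0.2  0.4 -0.2] open 35.3 ff 0.0
rot(first) [ 0.0001 -0.0008 -0.0023] then shift units [ 2.085 -0.009  1.871]
```

View pics/s3c.png

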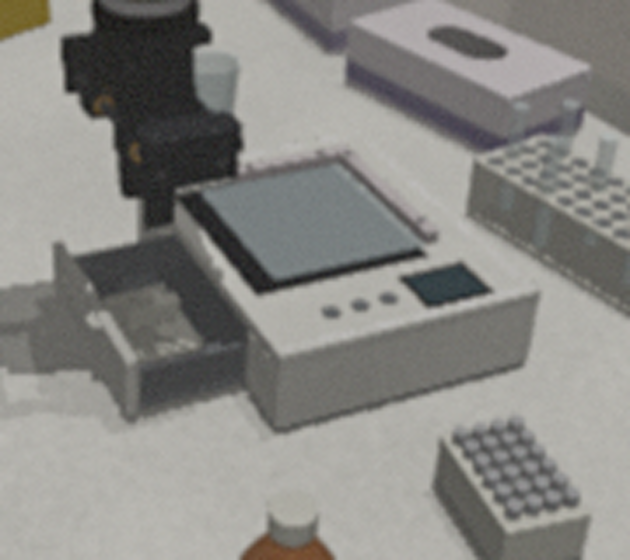

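The crop shows the tile lying flat in the drawer (150,320), clear of the walls. I'll shut the fingers, move in front of the drawer and push.

Call:
send_rows --gripper '[0,0,0,0,0,0,0,0,0,0,0,0]' --linear '[[0.3,0,0],[0.5,0,0],[0.5,0,0],[0.5,0,0],[0.3,0,0],[0,0,0.3],[0,0,0.4],[0,0,0.5],[0,0,0.4],[0,0,0.2],[0,0,0],[0,0,0]]' --rot '[[0,0,0],[0,0,0],[0,0,0],[0,0,0],[0,0,0],[0,0,0],[0,0,0],[0,0,0],[0,0,0],[0,0,0],[0,0,0],[0,0,0]]'

```text
t: 11.25
position: [0.4075, -0.0044, 0.0364]
tool_rot: [0.044, 0.999, -0.0, 0.0]
force: [0.2, 0.3, 0.1]
opening: 0.0005
finger_force: 0.0
```

```bash
python3 -c "
from h import *
x,y=rw(-135,0)
go(x,y,36,175.1)"
```

```text
t 11.25 pos [407.5  -4.4  36.4] th 174.97 F [0.2 0.3 0.1] open 0.5 ff 0.0
rot(first) [-0.0002  0.0008 -0.0022] then shift units [-2.401 -0.013  0.009]
```

Pushing gently, so that the tile does not slide.

Call:
send_rows --gripper '[0,0,0,0,0,0,0,0,0,0,0,0]' --linear '[[-0.2,0,0],[-0.2,0,0],[-0.15,0,0],[-0.15,0,0],[-0.2,0,0],[-0.2,0,0],[-0.25,0,0],[-0.25,0,0],[-0.25,0,0],[-0.2,0,0],[-0.15,0,0],[-0.1,0,0]]' --rot '[[0,0,0],[0,0,0],[0,0,0],[0,0,0],[0,0,0],[0,0,0],[0,0,0],[0,0,0],[0,0,0],[0,0,0],[0,0,0],[0,0,0]]'

```text
t: 12.75
position: [0.5222, -0.0145, 0.036]
tool_rot: [0.044, 0.999, -0.0, 0.0]
force: [-1.5, 1.2, 0.1]
opening: 0.0006
finger_force: 0.7
```

Call:
send_rows --gripper '[0,0,0,0]' --linear '[[-0.06,0,0],[-0.05,0,0],[-0.03,0,0],[0,0,0]]' --rot '[[0,0,0],[0,0,0],[0,0,0],[0,0,0]]'

```text
t: 13.25
position: [0.5289, -0.0151, 0.036]
tool_rot: [0.044, 0.999, -0.0, 0.0]
force: [-0.8, 0.4, 0.6]
opening: 0.0006
finger_force: 0.1
```

```bash
python3 -c "
from h import *
x,y=rw(-128,0)
go(x,y,36,175.1)"
```

```text
t 13.25 pos [528.9 -15.1  36. ] th 174.97 F [-0.8  0.4  0.6] open 0.6 ff 0.1
rot(first) [-0.0001  0.0005 -0.0023] then shift units [-0.104 -0.007  0.001]
```

Call:
send_rows --gripper '[0,0,0,0]' --linear '[[-0.05,0,0],[-0.05,0,0],[-0.03,0,0],[0,0,0]]' --rot '[[0,0,0],[0,0,0],[0,0,0],[0,0,0]]'

```text
t: 13.75
position: [0.5355, -0.0156, 0.036]
tool_rot: [0.044, 0.999, -0.0, 0.0]
force: [0.4, -0.6, -0.1]
opening: 0.0002
finger_force: 0.0
```

Call:
send_rows --gripper '[0,0,0,0]' --linear '[[-0.02,0,0],[-0.02,0,0],[-0.02,0,0],[0,0,0]]' --rot '[[0,0,0],[0,0,0],[0,0,0],[0,0,0]]'

```text
t: 14.25
position: [0.5379, -0.0158, 0.036]
tool_rot: [0.044, 0.999, 0.0, -0.0]
force: [-3.9, -0.6, 3.1]
opening: 0.0006
finger_force: 1.9
```

Call:
send_rows --gripper '[0,0,0,0]' --linear '[[-0.02,0,0],[-0.02,0,0],[0,0,0],[0,0,0]]' --rot '[[0,0,0],[0,0,0],[0,0,0],[0,0,0]]'

```text
t: 14.75
position: [0.538, -0.0158, 0.0358]
tool_rot: [0.044, 0.999, 0.0, -0.003]
force: [-15.2, -0.7, 10.3]
opening: 0.0001
finger_force: 7.6
```

Call:
send_rows --gripper '[0,0,0,0.3,1,1,1,1,1,1,1,1]' --linear '[[0.2,0,0],[0.5,0,0],[0.1,0,-0.5],[0,0,-0.8],[0,0,-0.8],[0,0,-0.7],[0,0,0],[0,0,0],[0,0,0],[0,0,0],[0,0,0],[0,0,0]]' --rot '[[0,0,0],[0,0,0],[0,0,0],[0,0,0],[0,0,0.1],[0,0,0.18],[0,0,0.18],[0,0,0.18],[0,0,0.18],[0,0,0.18],[0,0,0.18],[0,0,0.18]]'

```text
t: 16.25
position: [0.5005, -0.0125, 0.176]
tool_rot: [0.665, 0.747, 0.0, 0.001]
force: [0.7, -0.7, -1.2]
opening: 0.0874
finger_force: 0.0
```

Call:
send_rows --gripper '[1,1,1,1]' --linear '[[0,0,0],[0,0,0],[0,0,0],[0,0,0]]' --rot '[[0,0,0.18],[0,0,0.14],[0,0,0],[0,0,0]]'

```text
t: 16.75
position: [0.5004, -0.0125, 0.176]
tool_rot: [0.772, 0.635, 0.0, 0.0]
force: [0.4, -0.4, 1.0]
opening: 0.0879
finger_force: 0.0
```

Run:
```python
from h import *
go(629.5,-304,130,78.5)
im,d,W=cloud('top','t2')
z0=W[...,2];z=cv2.medianBlur(z0.astype(np.float32),3)
v,u=np.mgrid[0:420,0:560]
box=lambda a,b,c,d:(u>=a)&(u<=b)&(v>=c)&(v<=d)
pca(onplane('top',box(350,400,165,205)&(z>.035),.05),'rack')
pca(onplane('top',box(350,400,165,205)&(z0>.055),.06),'caps')
f=lambda u,v,z:onplane('top',np.array([[u,v]],float),z)[0]
for p in ((253.3,165,.087),(252.3,175,.087),(275,153.4,.087),(295,154.6,.087)):
    w=f(*p)-O; a=np.radians(A); print(w@[np.cos(a),np.sin(a)],w@[-np.sin(a),np.cos(a)])
cv2.imwrite('pics/t2c.png',cv2.resize(im[125:285,225:405],None,fx=3.7,fy=3.7,interpolation=cv2.INTER_CUBIC))
```

```text
t 16.75 pos [500.4 -12.5 176. ] th 78.87 F [ 0.4 -0.4  1. ] open 87.9 ff 0.0
rot(first) [ 0.0005 -0.      0.0064] then shift units [-5.198  3.692  0.92 ]
rack 648 c [ 629.1 -303.6] len [97.5 62.1] longaxis 78.69
caps 256 c [ 629.7 -304.6] len [86.9 52.2] longaxis 77.48
24.216379500878578 91.42874541693837
-5.947874226724109 92.29505704620647
63.45670020394498 29.65739324538032
63.745869055610285 -29.82007359787725
```

View pics/t2c.png

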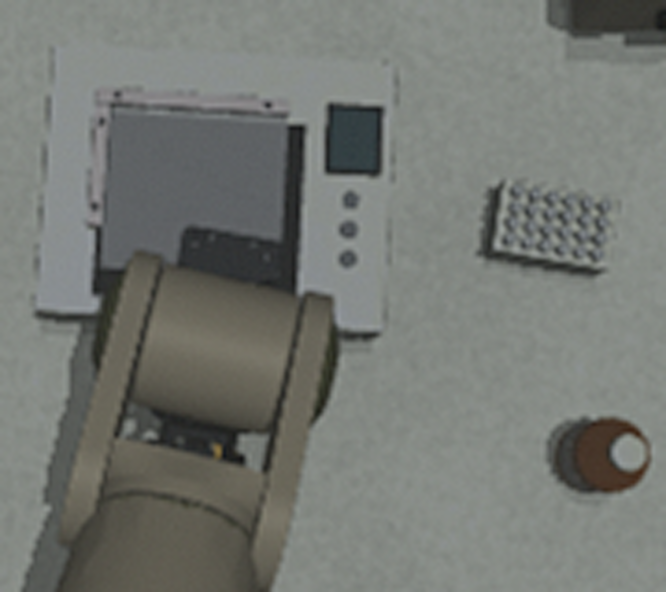

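Call:
send_rows --gripper '[1,1,1,1,1,1,1,1,1,1,1,1]' --linear '[[-0.2,0.15,0],[-0.5,0.35,0],[-0.6,0.4,0],[-0.6,0.4,0],[-0.6,0.4,0],[-0.6,0.4,0],[-0.6,0.45,0],[-0.6,0.45,0],[-0.5,0.4,0.2],[-0.4,0.29,0.3],[0,0,0.4],[0,0,0]]' --rot '[[0,0,0.006],[0,0,0],[0,0,0],[0,0,0],[0,0,0],[0,0,0],[0,0,0],[0,0,0],[0,0,0],[0,0,0],[0,0,0],[0,0,0]]'

```text
t: 18.3
position: [0.628, -0.3048, 0.129]
tool_rot: [0.775, 0.632, -0.0, -0.002]
force: [-0.5, 0.1, 0.6]
opening: 0.0886
finger_force: 0.0
```

Run:
```python
from h import *
go(629.5,-304,22,78.5)
```

```text
t 18.3 pos [ 628.  -304.8  129. ] th 78.36 F [-0.5  0.1  0.6] open 88.6 ff 0.0
rot(first) [-0.0032 -0.0014 -0.0025] then shift units [0.022 0.027 2.14 ]
```

Call:
send_rows --gripper '[1,1,1,1,1,1,1,1,1,1]' --linear '[[0.01,0.02,0.2],[0,0,0.3],[0,0,0.3],[0,0,0.3],[0,0,0.3],[0,0,0.3],[0,0,0.24],[0,0,0.2],[0,0,0],[0,0,0]]' --rot '[[0,0,0],[0,0,0],[0,0,0],[0,0,0],[0,0,0],[0,0,0],[0,0,0],[0,0,0],[0,0,0],[0,0,0]]'

```text
t: 19.55
position: [0.63, -0.3042, 0.0245]
tool_rot: [0.775, 0.632, 0.0, 0.0]
force: [0.2, 0.2, 0.4]
opening: 0.0883
finger_force: 0.0
```

Call:
send_rows --gripper '[0.9,0.8,0.7,0.6,0.5,0.5,0.5,0.5,0.5]' --linear '[[0,0,0],[0,0,0],[0,0,0],[0,0,0],[0,0,0],[0,0,0],[0,0,0],[0,0,0],[0,0,0]]' --rot '[[0,0,0],[0,0,0],[0,0,0],[0,0,0],[0,0,0],[0,0,0],[0,0,0],[0,0,0],[0,0,0]]' --squeeze 30

```text
t: 20.68
position: [0.63, -0.3042, 0.0242]
tool_rot: [0.775, 0.632, 0.0, 0.0]
force: [2.5, -0.3, 2.3]
opening: 0.0596
finger_force: 30.0
```

Run:
```python
from h import *
# corner in reader 63.5,92 ; hold rack 6 mm clear: centre at -36,-54
x,y=rw(63.5-36,92-54); print(x,y)
go(x,y,130,85.07)
```

```text
692.2639286441555 8.59610513994662
t 20.68 pos [ 630.  -304.2   24.2] th 78.37 F [ 2.5 -0.3  2.3] open 59.6 ff 30.0
rot(first) [ 0.0007  0.0003 -0.117 ] then shift units [ 6.339  0.703 -2.116]
```

Call:
send_rows --gripper '[0.5,0.5,0.5,0.5,0.5,0.5,0.5,0.5,0.5,0.5,0.5,0.5]' --linear '[[0,0,-0.1],[0,0,-0.3],[0,0,-0.5],[0,0,-0.6],[0,0,-0.6],[0,0,-0.4],[0,0,0],[0.2,0.02,0],[0.4,0.04,0],[0.6,0.07,0],[0.6,0.07,0],[0.6,0.07,0]]' --rot '[[0,0,0],[0,0,0],[0,0,0],[0,0,-0.04],[0,0,-0.04],[0,0,-0.037],[0,0,0],[0,0,0],[0,0,0],[0,0,0],[0,0,0],[0,0,0]]'

```text
t: 22.18
position: [0.6536, -0.183, 0.1483]
tool_rot: [0.737, 0.676, -0.0, -0.001]
force: [0.3, 0.3, -1.5]
opening: 0.0596
finger_force: 30.0
```

Call:
send_rows --gripper '[0.5,0.5,0.5,0.5,0.5,0.5,0.5,0.5,0.5,0.5]' --linear '[[0.6,0.07,0],[0.6,0.07,0],[0.6,0.07,0],[0.6,0.07,0],[0.6,0.07,0],[0.5,0.06,0],[0.3,0.03,0],[0.1,0,0],[0,0,0],[0,0,0]]' --rot '[[0,0,0],[0,0,0],[0,0,0],[0,0,0],[0,0,0],[0,0,0],[0,0,0],[0,0,0],[0,0,0],[0,0,0]]'

```text
t: 23.42
position: [0.6922, 0.0058, 0.149]
tool_rot: [0.737, 0.676, -0.0, 0.0]
force: [-0.2, 0.1, -1.4]
opening: 0.0599
finger_force: 30.0
```

Run:
```python
from h import *
x,y=rw(63.5-36,92-54); print(x,y)
go(x,y,102,85.07)
im,d,W=cloud('side','s4')
cv2.imwrite('pics/s4c.png',cv2.resize(im[130:310,220:400],None,fx=3.3,fy=3.3,interpolation=cv2.INTER_CUBIC))
```

```text
692.2639286441555 8.59610513994662
t 23.43 pos [692.2   5.8 149. ] th 85.02 F [-0.2  0.1 -1.4] open 59.9 ff 30.0
rot(first) [-0.      0.0002 -0.001 ] then shift units [ 0.055 -0.003  0.94 ]
```

View pics/s4c.png

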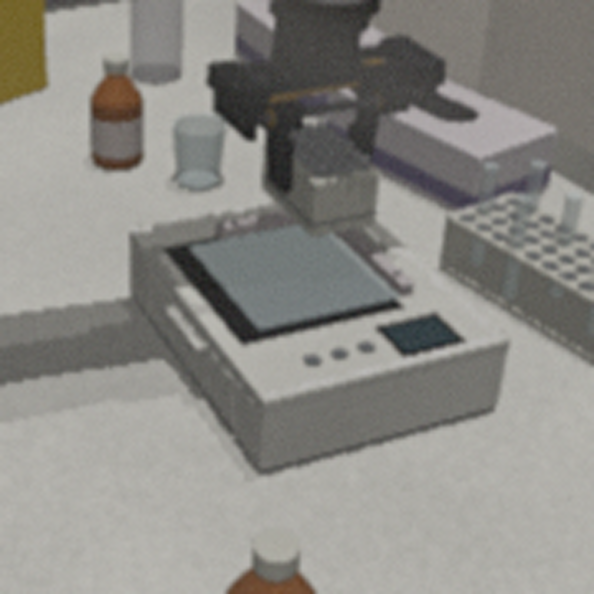

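The crop shows the drawer flush with the housing front and the rack held upright above the glass, short of both fences. Lowering it.

Call:
send_rows --gripper '[0.5,0.5,0.5,0.5,0.5,0.5,0.5,0.5,0.5,0.5]' --linear '[[0,0,0.15],[0,0,0.25],[0,0,0.25],[0,0,0.18],[0,0,0.1],[0,0,0.03],[0,0,0.02],[0,0,0.01],[0,0,0],[0,0,0]]' --rot '[[0,0,0],[0,0,0],[0,0,0],[0,0,0],[0,0,0],[0,0,0],[0,0,0],[0,0,0],[0,0,0],[0,0,0]]'

```text
t: 24.72
position: [0.6923, 0.0068, 0.0996]
tool_rot: [0.737, 0.676, 0.0, 0.0]
force: [-0.2, -0.7, -2.7]
opening: 0.0599
finger_force: 30.0
```

Call:
send_rows --gripper '[0.5,0.5,0.5]' --linear '[[0,0,0.01],[0,0,0],[0,0,0]]' --rot '[[0,0,0],[0,0,0],[0,0,0]]'

```text
t: 25.1
position: [0.6923, 0.0067, 0.0992]
tool_rot: [0.737, 0.676, 0.0, 0.0]
force: [-1.4, -0.9, 0.6]
opening: 0.06
finger_force: 30.0
```

Call:
send_rows --gripper '[0.5,0.5,0.5,0.5]' --linear '[[0,0,0.008],[0,0,0],[0,0,0],[0,0,0]]' --rot '[[0,0,0],[0,0,0],[0,0,0],[0,0,0]]'

```text
t: 25.6
position: [0.6923, 0.0067, 0.0992]
tool_rot: [0.737, 0.676, 0.0, 0.0]
force: [-4.0, 0.0, 4.4]
opening: 0.0596
finger_force: 30.0
```

Call:
send_rows --gripper '[0.5,0.5,0.5,0.5,0.5,0.5]' --linear '[[0,0.03,0],[0,0.03,0],[0,0.02,0],[0,0.02,0],[0,0,0],[0,0,0]]' --rot '[[0,0,0],[0,0,0],[0,0,0],[0,0,0],[0,0,0],[0,0,0]]'

```text
t: 26.35
position: [0.6974, 0.0063, 0.0992]
tool_rot: [0.737, 0.676, 0.0, 0.0]
force: [-1.9, 0.3, 5.3]
opening: 0.0597
finger_force: 30.0
```

Call:
send_rows --gripper '[0.5,0.5,0.5,0.5]' --linear '[[0,0.01,0],[0,0.01,0],[0,0,0],[0,0,0]]' --rot '[[0,0,0],[0,0,0],[0,0,0],[0,0,0]]'

```text
t: 26.85
position: [0.6984, 0.0062, 0.0992]
tool_rot: [0.737, 0.676, 0.0, 0.0]
force: [-2.5, 0.5, 6.3]
opening: 0.0596
finger_force: 30.0
```

Call:
send_rows --gripper '[0.5,0.5,0.5,0.5]' --linear '[[0,0.01,0],[0,0.01,0],[0,0,0],[0,0,0]]' --rot '[[0,0,0],[0,0,0],[0,0,0],[0,0,0]]'

```text
t: 27.35
position: [0.6989, 0.0062, 0.0993]
tool_rot: [0.737, 0.676, -0.0, -0.0]
force: [-6.7, 0.3, 6.9]
opening: 0.0599
finger_force: 30.0
```

Call:
send_rows --gripper '[0.5,0.5,0.5,0.5,0.5,0.5]' --linear '[[0.03,0,0],[0.04,0,0],[0.04,0,0],[0.03,0,0],[0,0,0],[0,0,0]]' --rot '[[0,0,0],[0,0,0],[0,0,0],[0,0,0],[0,0,0],[0,0,0]]'

```text
t: 28.1
position: [0.6994, 0.0119, 0.0992]
tool_rot: [0.737, 0.676, -0.001, 0.0]
force: [-7.6, -4.6, 8.2]
opening: 0.0596
finger_force: 30.0
```

Call:
send_rows --gripper '[0.5,0.5,0.5,0.5]' --linear '[[0.01,0,0],[0.01,0,0],[0,0,0],[0,0,0]]' --rot '[[0,0,0],[0,0,0],[0,0,0],[0,0,0]]'

```text
t: 28.6
position: [0.6995, 0.0127, 0.0992]
tool_rot: [0.737, 0.676, -0.001, 0.0]
force: [-7.8, -5.4, 7.5]
opening: 0.0595
finger_force: 30.0
```

Call:
send_rows --gripper '[0.5,0.5,0.5,0.5]' --linear '[[0.01,0,0],[0.01,0,0],[0,0,0],[0,0,0]]' --rot '[[0,0,0],[0,0,0],[0,0,0],[0,0,0]]'

```text
t: 29.1
position: [0.6995, 0.0127, 0.0993]
tool_rot: [0.737, 0.676, -0.002, 0.001]
force: [-8.9, -10.3, 6.4]
opening: 0.0597
finger_force: 30.0
```

Run:
```python
from h import *
x,y=rw(33.5,44);go(x,y,99.2,85.07);s=get_state();print(s['torque'])
im,d,W=cloud('top','t5')
im2,_,_=cloud('side','s5')
a=cv2.resize(im[135:215,230:340],(550,400),interpolation=cv2.INTER_CUBIC)
b=cv2.resize(im2[130:250,250:410],(533,400),interpolation=cv2.INTER_CUBIC)
cv2.imwrite('pics/f.png',cv2.resize(np.hstack([a,b]),(800,296)))
```

```text
t 29.1 pos [699.5  12.7  99.3] th 85.04 F [ -8.9 -10.3   6.4] open 59.7 ff 30.0
rot(first) [-0.0011  0.0037 -0.0006] then shift units [ 0.025 -0.017  0.001]
[-1.4928339   1.35868703  0.22231794]
```

View pics/f.png

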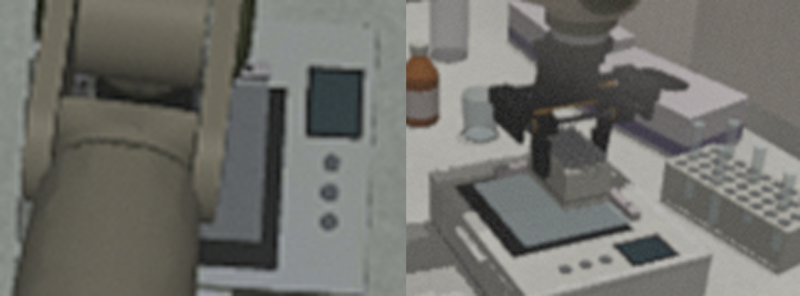

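The left half (top view) is blocked by the arm. The right half (side view) shows the rack standing flat in the corner against both fences, with forces of about 9 N and 10 N. There is a small yaw moment of 0.22 N·m, so I'll trim it to seat the long side flush.

Call:
send_rows --gripper '[0.5,0.5,0.5,0.5]' --linear '[[0,0,0],[0,0,0],[0,0,0],[0,0,0]]' --rot '[[0,0,-0.003],[0,0,0],[0,0,0],[0,0,0]]'

```text
t: 29.7
position: [0.6995, 0.0127, 0.0993]
tool_rot: [0.736, 0.677, -0.002, 0.001]
force: [-8.1, -9.9, 7.2]
opening: 0.0597
finger_force: 30.0
```

Run:
```python
from h import *
go(699.5,12.7,99.2,85.07);s=get_state();print(s['torque'])
```

```text
t 29.7 pos [699.5  12.7  99.3] th 85.16 F [-8.1 -9.9  7.2] open 59.7 ff 30.0
rot(first) [-0.0011  0.0035  0.0016] then shift units [-0.001 -0.     0.002]
[-1.48421424  1.23428035 -0.16046007]
```

Call:
send_rows --gripper '[0.5,0.5,0.5,0.5,0.5]' --linear '[[0,0,0],[0,0,0],[0,0,0],[0,0,0],[0,0,0]]' --rot '[[0,0,0.0012],[0,0,0],[0,0,0],[0,0,0],[0,0,0]]'

```text
t: 30.32
position: [0.6995, 0.0127, 0.0993]
tool_rot: [0.737, 0.676, -0.002, 0.001]
force: [-8.4, -9.9, 7.0]
opening: 0.0597
finger_force: 30.0
```

Run:
```python
from h import *
go(699.5,12.7,99.2,85.07);s=get_state();print(s['torque'])
f=s['force']
if f[0]<-3 and f[1]<-3: print(job_done())
```

```text
t 30.32 pos [699.5  12.7  99.3] th 85.12 F [-8.4 -9.9  7. ] open 59.7 ff 30.0
rot(first) [-0.0011  0.0036  0.0008] then shift units [-0.001 -0.     0.001]
[-1.45549756  1.31206226 -0.03180348]
the job is handed in; nothing more can be done
None
```

I handed the job in at 30.3 s: the tile is lying flat in the shut drawer, and the full rack is held flat on the glass against both fences at about 8 N (back) and 10 N (side).

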